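# Wedge the pressure controller into its tapered dovetail mount

## Task

Mount the blue pressure controller on the bracket: set its dovetailed steel foot down at the wide, open end of the tapered way, narrow nose first, slide it along towards the narrow end until it wedges tight, then let go. Leave the grey relay box and the capacitor where they stand.

Things in the scene. Friction and masses are not known exactly. Their poses are not given: they have to be found in the camera images.
- controller_mid (a point): Loose blue box, mm: 64 (x) x 44 (y) x 62 high, 0.35 kg, white bar on top at its nose end, on a steel dovetail foot 80 long, 14 high, its underside 74 wide at the tail (-x), 46 at the nose (+x), its flanks leaning in 6.5 going up. Point: the box's middle, 45 above the foot's underside; z up, x to the narrow nose. Grasp here across y. Brass stub at the tail.
- way_home (a point): Fixed plate 250x130x8 mm, two dark yellow-edged rails, 14 high: the undercut tapered way. x runs from its wide to its narrow end. Point: where the blue box's middle is when wedged home, x axes alike; 45 above the plate. Rails run from 70 before (85 apart at plate, 71 at top) to 50 past it, 60 out each side; bare plate 175 to 70 before. No end stop: the foot wedges within a few mm; 10-15 N is ample.
- relay_mid (a point): Bystander: loose grey relay box of the same size, 64 by 44 by 62 mm, on a plain rectangular steel foot 76 by 56 by 8, with a red and a black stud on top. This point is its middle, 35 above its underside; x along its length, z up.
- capacitor_mid (a point): Bystander: loose upright aluminium capacitor can, 48 mm in diameter and 75 high plus two brass tabs 10 high on top. This point is its middle, 37.5 above its underside; z up.

How it is judged:
On the way:
1. the controller's foot stands in the wide end of the way, or on the plate before it, still short of home (x of controller_mid in the frame of way_home between -0.16 and -0.018 m and y of controller_mid in the frame of way_home between -0.025 and 0.025 m and z of controller_mid in the frame of way_home between -0.01 and 0.01 m), for 0.05 s.
At the end, for the whole second after the job is handed in: The controller sits wedged in the way: the middle of its box within 12 mm (horizontally) of the home point and within 6 mm of its height, upright within 0.1 rad and in line with the way within 0.17 rad; the relay box and the capacitor are within 20 mm of where they stood (horizontal distance between controller_mid and way_home below 0.012 m and z of controller_mid in the frame of way_home between -0.006 and 0.006 m and angle between controller_mid's own z axis and vertical below 0.1 rad and angle between the x axis of controller_mid and the x axis of way_home, either way round below 0.17 rad and distance of each of relay_mid, capacitor_mid from where it was at the start of the episode below 0.02 m); the robot touches nothing.
It fails at once if the relay box is shifted by more than 20 mm (distance of relay_mid from where it was at the start of the episode above 0.02 m).
It fails at once if the capacitor is shifted by more than 20 mm (distance of capacitor_mid from where it was at the start of the episode above 0.02 m).
It also fails if it takes over 40 s, if anything falls off the work surface, if the arm or the gripper's body presses on something with over 40 N, if the wrist force passes 120 N, or if a joint passes its speed limit or range.

## Robot

A 7-joint arm with a two-finger parallel gripper is mounted at the origin on the work surface. World frame = base frame: x ahead of the robot, y to its left, z up, the work surface at z = 0. Lengths are in m, angles in rad, forces in N, time in s.
With the tool pointing down it reaches from about 0.4 to 0.9 m from the base axis. Payload 5.6 kg.
Tool frame: the origin (TCP) lies midway between the tips of the shut fingers; the grasp point (between the pads) lies 19 mm behind it; y points along the fingers, z is the direction in which the jaws open and shut, and the axes are right-handed (so a half turn about y gives the same grasp; the last joint's range is limited). The gripper opens to 92 mm and grips with 3 to 60 N. Pads are 20 mm wide; open, the fingers measure 128 mm over their backs; the gripper's body (75 mm by 189 mm) begins 69 mm behind the grasp point.
Start: joints at [-1.264, 0.468, -0.012, 1.603, 0.006, 1.071, -0.056], TCP at [0.223, 0.611, 0.215] pointing down, gripper open.
Joint ranges: [-2.53, 2.53], [-0.31, 2.02], [-1.57, 1.55], [0.28, 2.44], [-1.29, 4.43], [0.15, 1.84], [-2.92, 2.92]. Speed limits (rad/s): [2.57, 2.57, 3.14, 3.14, 3.14, 3.14, 3.14].

## Interface

Orientations are given as a 3x3 rotation matrix whose columns are the frame's x, y, z axes.
In Python, from station import env, effector, solver, viewer, workorder, search_frame, tip_of gives the robot as it stands. Calls block until the motion is done:
- env.reach(position, orientation): joint-space move of the TCP to a pose.
- env.movel(position, frame=None, rate=0.15): straight line of the TCP; frame=None keeps the orientation; rate is the mean speed in m/s.
- env.goto_joints(angles): joint-space move.
- effector.release() and effector.grasp(squeeze=None): open the fingers fully, or close them until they stop; squeeze is the grip in N (None keeps the last).
- env.pause(seconds).
- solver.inverse_kinematics(position, orientation): joint angles nearest the present ones, or None.
- env.sense(): the state.
- viewer.read_camera(name): name is "side" or "top" or "wrist"; returns (picture, depth): 480x640x3 uint8, red, green, blue; 480x640 float32, m along the optical axis (not along the pixel's ray), 0 where there is no reading.
- viewer.camera_info(name): a dict with "intrinsics" (3x3 intrinsics, pixels), "eye" and "rotation" of the camera in the world; the wrist camera has in their place "T_tool_cam" (4x4, takes a point from camera to tool coordinates, whose origin is the TCP and whose axes are the tool frame's). Camera axes: x right, y up, looking along -z (the intrinsics and any distortion apply to the point x, -y, -z); pixel columns grow to the right and rows downward; lengths in m; the calibration is good to about 2 mm. A picture is of the moment at which its call begins: read the wrist's pose just before it. camera_info takes no time and is no camera call.
A pose or a line that the arm cannot do raises env.PlanningError and nothing moves.
- workorder.finish_job(): hands the job in, once; it reports no verdict.
Trained networks look in the newest picture that a camera, given by its name, has taken for a name from the list of things; names that differ only in an ending like _2 or _b are one class to them, and where a whole thing is asked for, a point or a joint stands for the part that bears it (a point fixed in the world has none). Each returns a list of dicts, best first, with "score" (0 to 1); they miss things now and then, are a little off and sometimes report something else, mostly with a low value. They report only what shows in the picture. A call takes as long as a camera call.
- search_frame(camera, name): "at" ([x, y, z] in m, in world coordinates, good to about 4 mm: the middle of the surface that is visible of it).
- tip_of(camera, name): "at" ([x, y, z] in m, in world coordinates, good to about 4 mm: a listed point, or the origin of a listed thing).
The state is a dict: "t": time; "joint_positions": joint angles; "joint_velocities": joint speeds; "tau": joint torques, N m; "ee_pos": TCP position; "tcp_rot": TCP orientation; "wrist_force": force on the tool from outside, world axes, zero at the start; "moment": the same for the moment, N m; "gripper_width": finger opening in m.
Only numpy, scipy, OpenCV 4.12 (cv2) and the standard library are available. Lean on these libraries where they do the work, as an engineer would, in place of code of your own. Each camera call takes 0.05 s, during which the arm holds its last target.

## Working session

There is one attempt and no reset: what is moved stays moved. The work goes in short steps, each a Python script; the robot and the scene stay as the last script left them, time stands still between calls to the robot, and variables do not carry over. Pictures are saved under pics/ and viewed, and the job is handed in when it is done.

```bash
mkdir -p pics; ls; python3 - <<'E'
from station import env, effector, solver, viewer, workorder, search_frame, tip_of
import cv2, numpy as np
s=env.sense(); print(s['t'],s['ee_pos'],s['tcp_rot'],s['gripper_width'])
for c in ['top','side']:
    p,d=viewer.read_camera(c); cv2.imwrite(f'pics/{c}0.png',p[:,:,::-1]); np.save(f'pics/{c}0.npy',d)
    print(c,viewer.camera_info(c))
    for n in ['controller_mid','way_home','relay_mid','capacitor_mid']:
        print(n,[(np.round(r['at'],4),round(r['score'],2)) for r in tip_of(c,n)[:2]])
print(env.sense()['t'])
E
```

```text
pics
0.0 [0.22264135 0.61007041 0.21366374] [[ 9.39415878e-01 -4.77046687e-04  3.42779200e-01]
 [-3.42779511e-01 -1.66126372e-03  9.39414417e-01]
 [ 1.21302114e-04 -9.99998506e-01 -1.72413935e-03]] 0.09184133396210643
top {'intrinsics': array([[461.05469919,   0.        , 319.89693304],
       [  0.        , 461.05469919, 241.36351911],
       [  0.        ,   0.        ,   1.        ]]), 'eye': array([ 0.45103846, -0.08767934,  0.89809723]), 'rotation': array([[-0.01868929,  0.99282677, -0.11809199],
       [-0.99981381, -0.0191256 , -0.00256236],
       [-0.00480256,  0.11802211,  0.99299935]])}
controller_mid [(array([ 0.6504, -0.198 ,  0.0463]), 0.87)]
way_home [(array([0.6047, 0.0867, 0.0533]), 0.76)]
relay_mid [(array([ 0.5047, -0.1785,  0.0337]), 0.67), (array([0.6109, 0.0866, 0.0526]), 0.21)]
capacitor_mid [(array([ 0.4719, -0.3694,  0.0399]), 0.71)]
side {'intrinsics': array([[567.65343311,   0.        , 321.67724832],
       [  0.        , 567.65343311, 241.43284362],
       [  0.        ,   0.        ,   1.        ]]), 'eye': array([0.42293553, 0.65433246, 0.73269988]), 'rotation': array([[-0.98700714,  0.09862795, -0.12684416],
       [-0.16020391, -0.66457161,  0.72984881],
       [-0.01231353,  0.74068691,  0.6717375 ]])}
controller_mid [(array([ 0.6468, -0.1946,  0.0444]), 0.57)]
way_home [(array([0.6113, 0.0782, 0.0524]), 0.76)]
relay_mid [(array([ 0.5023, -0.1723,  0.0348]), 0.7)]
capacitor_mid [(array([ 0.4668, -0.3699,  0.0391]), 0.58)]
0.5
```

View pics/top0.png

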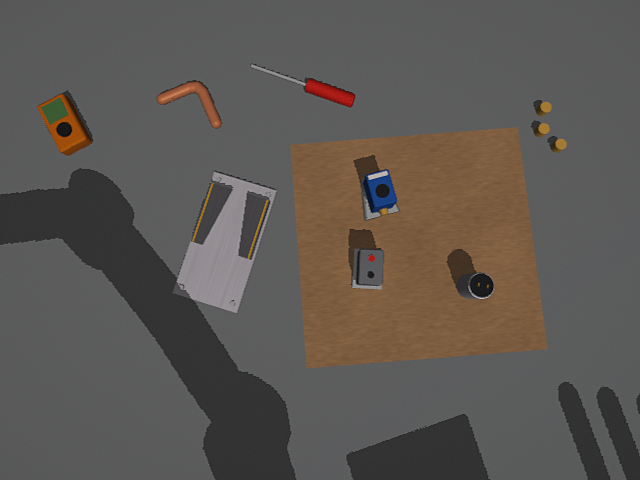

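View pics/side0.png

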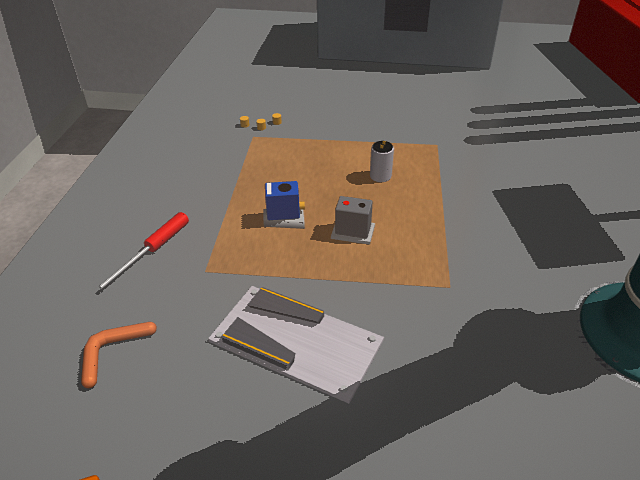

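The top view shows the controller at px (380,190), nose and white bar towards the top; the plate's corners are at about (214,172), (276,189), (237,312) and (175,291), with its wide end nearest the robot. I'll zoom in to get precise corners.

```bash
python3 - <<'E'
import cv2
a=cv2.imread('pics/top0.png')
cv2.imwrite('pics/z1.png',cv2.resize(a[160:320,165:285],None,fx=4.5,fy=4.5*.8,interpolation=cv2.INTER_CUBIC)[:600])
cv2.imwrite('pics/z2.png',cv2.resize(a[150:230,345:415],None,fx=7,fy=7,interpolation=cv2.INTER_CUBIC))
E
```

```text
(no output)
```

View pics/z1.png

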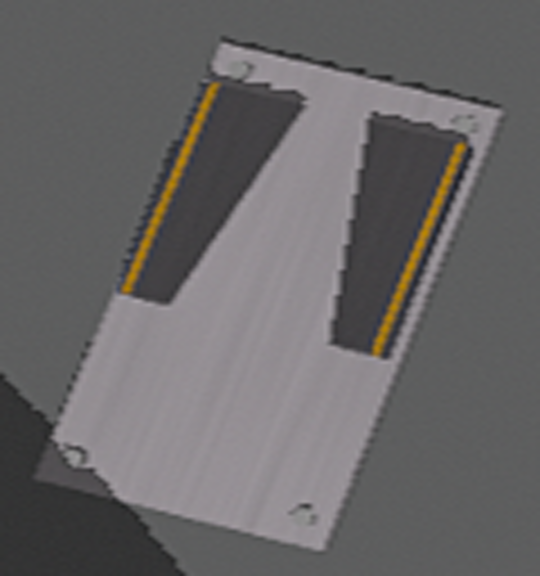

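View pics/z2.png

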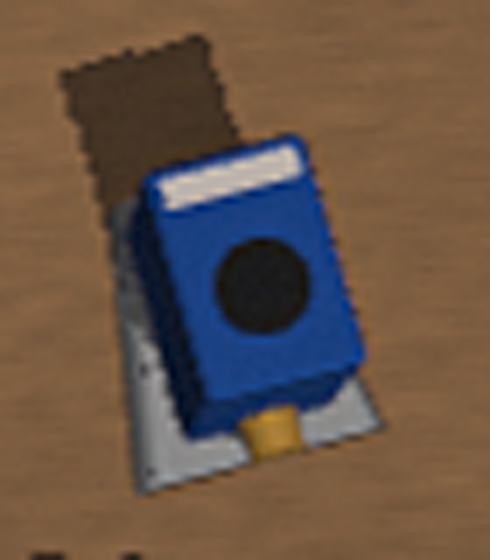

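```bash
cat > h.py <<'E'
import numpy as np, cv2
from scipy.optimize import least_squares
from station import env, effector, solver, viewer, workorder, search_frame, tip_of
def proj(P,c):
    P=np.atleast_2d(P); q=(P-c['eye'])@c['rotation']; q=q*[1,-1,-1]; u=q@c['intrinsics'].T
    return u[:,:2]/u[:,2:]
def pl(p,M):
    M=np.array(M,float); c,s=np.cos(p[2]),np.sin(p[2])
    return np.c_[p[0]+c*M[:,0]-s*M[:,1],p[1]+s*M[:,0]+c*M[:,1],M[:,2]]
def fit(M,uv,c,x0):
    r=least_squares(lambda p:(proj(pl(p,M),c)-uv).ravel(),x0,x_scale=[.01,.01,.1],loss='soft_l1')
    return r.x, proj(pl(r.x,M),c)-uv
def R(yaw):
    c,s=np.cos(yaw),np.sin(yaw); return np.array([[c,0,-s],[s,0,c],[0,-1,0]])
E
python3 - <<'E'
from h import *
c=viewer.camera_info('top')
z1=lambda L:np.array(L)/[4.5,3.6]+[165,160]-.4
z2=lambda L:np.array(L)/7+[345,150]-.4
k=.001
M=np.array([[75,65,8],[75,-65,8],[-175,-65,8],[-175,65,8],[50,14.5,22],[50,-14.5,22],[-70,35.5,22],[-70,-35.5,22]])*k
x,r=fit(M,z1([(221,40),(502,108),(325,550),(37,478),(308,100),(370,113),(170,304),(330,344)]),c,[.605,.085,-.3]);print('way',x,'\n',r.round(1))
M=np.array([[32,22,76],[32,-22,76],[-32,-22,76],[-32,22,76],[-40,37,0],[-40,-37,0]])*k
x,r=fit(M,z2([(150,180),(298,138),(362,360),(205,402),(145,492),(383,425)]),c,[.65,-.198,.3]);print('ctl',x,'\n',r.round(1))
E
```

```text
way [ 0.61045608  0.08366941 -0.31308133] 
 [[ 0.   0.1]
 [ 0.1 -0.2]
 [ 0.1 -0.3]
 [-0.2 -0.2]
 [-0.4  0.8]
 [ 0.   1.4]
 [ 0.3 -0.2]
 [ 0.  -0.6]]
ctl [ 0.64511073 -0.19829581  0.25220201] 
 [[-1.7 -1. ]
 [ 0.3 -1.3]
 [ 1.2  0.1]
 [ 0.3  0.5]
 [-1.6  0.8]
 [ 0.4  0.5]]
```

```bash
python3 - <<'E'
import cv2
a=cv2.imread('pics/side0.png')
cv2.imwrite('pics/z3.png',cv2.resize(a[280:405,200:390],None,fx=4,fy=4,interpolation=cv2.INTER_CUBIC))
cv2.imwrite('pics/z4.png',cv2.resize(a[170:240,255:315],None,fx=8,fy=8,interpolation=cv2.INTER_CUBIC))
E
```

```text
(no output)
```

View pics/z3.png

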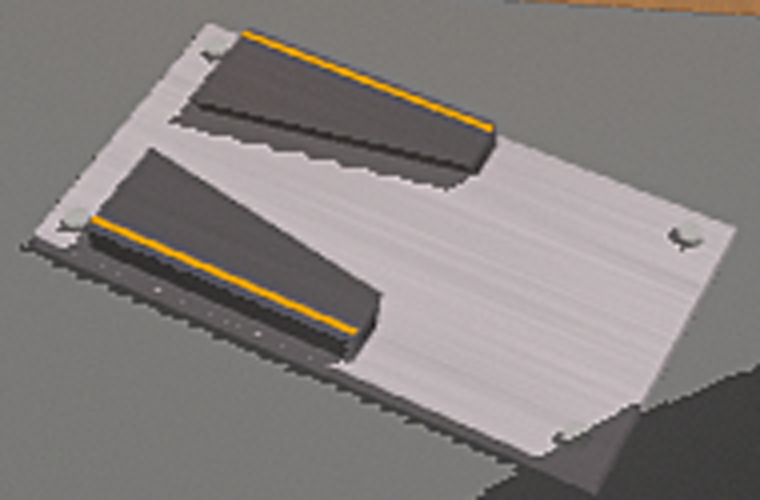

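View pics/z4.png

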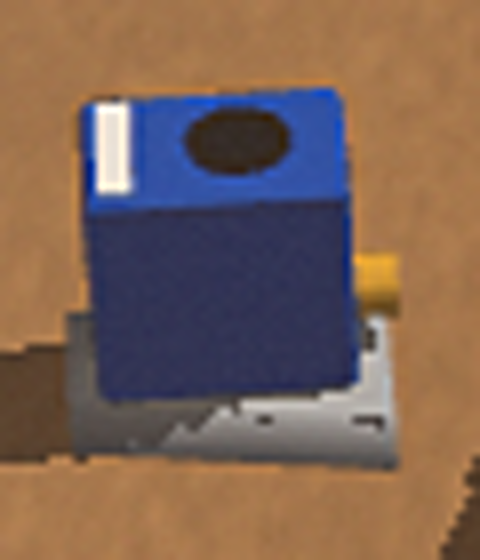

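```bash
python3 - <<'E'
from h import *
ct=viewer.camera_info('top');cs=viewer.camera_info('side')
z2=lambda L:np.array(L)/7+[345,150]-.45
z4=lambda L:np.array(L)/8+[255,170]-.45
z3=lambda L:np.array(L)/4+[200,280]-.4
k=.001
T=np.array([[32,22,76],[32,-22,76],[-32,-22,76],[-32,22,76]])*k
F=np.array([[-40,37,0],[-40,-37,0]])*k
ut=z2([(148,175),(300,133),(365,362),(203,405)]); uf=z2([(143,494),(386,426)])
print('top/boxtop',*[v.round(3) for v in fit(T,ut,ct,[.65,-.198,.3])])
print('top/foot',*[v.round(3) for v in fit(F,uf,ct,[.65,-.198,.3])])
S=T; us=z4([(82,102),(86,214),(354,202),(342,88)])[[1,0,3,2]]
print('side/boxtop',*[v.round(3) for v in fit(S,us,cs,[.65,-.198,.3])])
G=np.array([[-40,37,0],[40,23,0]])*k
print('side/foot',*[v.round(3) for v in fit(G,z4([(398,468),(68,458)]),cs,[.65,-.198,.3])])
M=np.array([[75,65,8],[75,-65,8],[-175,-65,8],[50,14.5,22],[50,-14.5,22],[-70,35.5,22],[-70,-35.5,22]])*k
print('side/way',*[v.round(3) for v in fit(M,z3([(35,240),(210,25),(737,230),(150,150),(190,102),(380,294),(475,173)]),cs,[.61,.085,-.3])])
E
```

```text
top/boxtop [ 0.645 -0.198  0.23 ] [[-1.171 -0.401]
 [ 0.38  -0.2  ]
 [ 0.371  0.419]
 [ 0.054  0.169]]
top/foot [ 0.646 -0.199  0.255] [[-0.62   0.158]
 [ 0.622 -0.164]]
side/boxtop [ 0.648 -0.198  0.243] [[-0.301  0.057]
 [ 0.007  0.281]
 [ 0.311  0.101]
 [-0.006 -0.474]]
side/foot [ 0.65  -0.2    0.276] [[-0.199 -0.024]
 [ 0.2    0.041]]
side/way [ 0.611  0.085 -0.317] [[-0.379 -0.528]
 [-0.301  0.306]
 [ 0.081  0.367]
 [ 0.485  0.019]
 [ 0.196  0.017]
 [ 0.907  0.666]
 [-1.276 -1.227]]
```

Both cameras agree within 3 mm: the controller is at (0.647, -0.198, yaw 0.25) and way_home at (0.611, 0.084, yaw -0.315). I'll grasp now.

```bash
python3 - <<'E'
from h import *
Rc=R(.247)
env.reach([.647,-.198,.2],Rc); print(env.sense()['t'])
env.movel([.647,-.198,.0265],Rc,rate=.12)
s=env.sense(); print(s['t'],s['ee_pos'],s['wrist_force'].round(1))
effector.grasp(30); s=env.sense(); print(s['t'],s['gripper_width'],s['wrist_force'].round(1))
env.movel([.647,-.198,.13],rate=.12)
s=env.sense(); print(s['t'],s['ee_pos'],s['gripper_width'],s['wrist_force'].round(1))
for c in ['top','side','wrist']:
    p,d=viewer.read_camera(c); cv2.imwrite(f'pics/{c}1.png',p[:,:,::-1])
a=np.hstack([cv2.resize(cv2.imread(f'pics/{c}1.png'),(400,300)) for c in ['side','wrist']]);cv2.imwrite('pics/c1.png',a)
E
```

```text
3.6917
5.2917 [ 0.64760784 -0.19817158  0.02737497] [-0.5  0.2  0.4]
6.075 0.043690591372280395 [-0.9  1.1  1.2]
7.0917 [ 0.64636356 -0.19761807  0.12905928] 0.04373015879199316 [-0.1 -0.3 -4.1]
```

View pics/c1.png

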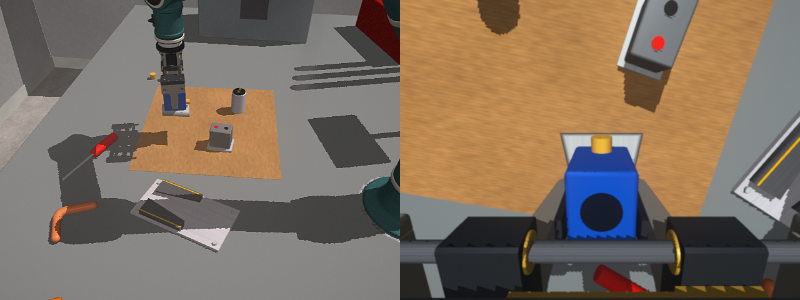

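```bash
cat >> h.py <<'E'
W=np.array([.611,.084]);WY=-.315
def way(x,z,y=0):
    c,s=np.cos(WY),np.sin(WY); return [W[0]+c*x-s*y,W[1]+s*x+c*y,z]
def inway(p):
    c,s=np.cos(WY),np.sin(WY); d=np.array(p[:2])-W; return (np.array([c*d[0]+s*d[1],c*d[1]-s*d[0],p[2]])*1e3).round(1)
def fway(f):
    c,s=np.cos(WY),np.sin(WY); return np.array([c*f[0]+s*f[1],c*f[1]-s*f[0],f[2]]).round(1)
E
python3 - <<'E'
from h import *
env.reach(way(-.122,.13),R(WY)); s=env.sense(); print(s['t'],inway(s['ee_pos']),fway(s['wrist_force']))
env.movel(way(-.122,.042),R(WY),rate=.12)
f0=None
for z in np.arange(.0405,.031,-.0015):
    env.movel(way(-.122,z),R(WY),rate=.05); s=env.sense(); f=fway(s['wrist_force']); print(s['t'],inway(s['ee_pos']),f)
    if f0 is None:f0=f
    if f[2]-f0[2]>4: break
for c in ['top','side','wrist']:
    p,d=viewer.read_camera(c); cv2.imwrite(f'pics/{c}2.png',p[:,:,::-1])
    if c!='wrist': print(tip_of(c,'controller_mid')[:1])
a=cv2.imread('pics/side2.png')[240:430,180:440]; b=cv2.imread('pics/top2.png')[140:330,150:310]
cv2.imwrite('pics/c2.png',np.hstack([cv2.resize(a,(410,300)),cv2.resize(b,(253,300)),]))
E
```

```text
8.575 [-120.8   -0.5  130.4] [ 0.6 -0.4 -4.8]
9.7083 [-121.8    0.3   41. ] [ 0.1 -0.4 -4.1]
9.9583 [-1.221e+02  1.000e-01  3.900e+01] [-0.4  0.3 -4. ]
10.2083 [-1.221e+02 -1.000e-01  3.740e+01] [ 0.6 -0.6 -3.8]
10.4583 [-1.221e+02 -1.000e-01  3.590e+01] [ 0.1 -0.6 -2.9]
10.7083 [-122.    -0.    34.4] [ 0.3 -0.6 -4.9]
10.9583 [-122.    -0.    34.3] [-4.8 -2.1 13.2]
[]
[{'at': [0.4941, 0.1247, 0.0514], 'score': 0.67}]
```

View pics/c2.png

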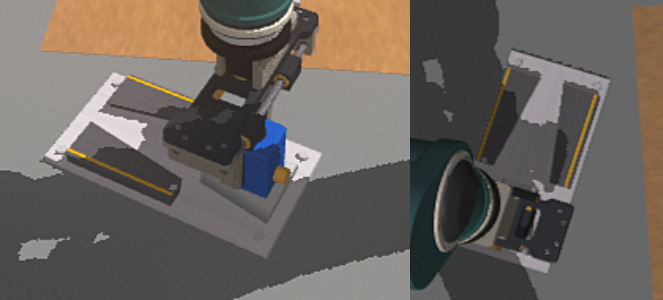

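View pics/wrist2.png

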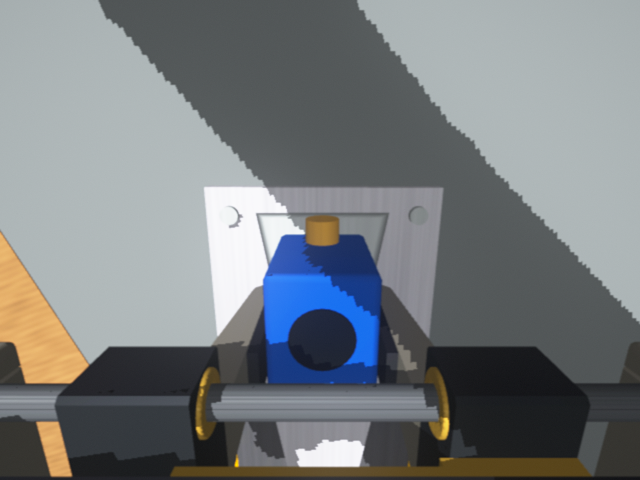

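The foot stands flat and centred on the plate: the wrist view puts the foot edges at 258 and 388 and the plate edges at 207 and 441, and contact came at z = 34.3 mm. Now I'll slide it.

```bash
python3 - <<'E'
from h import *
Z=.0341
xs=list(np.arange(-.115,-.02,.012))+list(np.arange(-.018,.03,.002))
for x in xs:
    env.movel(way(x,Z),R(WY),rate=.05); s=env.sense(); f=fway(s['wrist_force']); print(round(s['t'],2),round(x*1e3),inway(s['ee_pos']),f)
    if f[0]<-14 or abs(f[1])>20: break
p,d=viewer.read_camera('wrist'); cv2.imwrite('pics/wrist3.png',p[:,:,::-1])
p,d=viewer.read_camera('side'); cv2.imwrite('pics/side3.png',p[:,:,::-1]); print([(r['at'],inway(r['at'])) for r in tip_of('side','controller_mid')[:1]])
E
```

```text
11.5 -115 [-1.142e+02  1.000e-01  3.440e+01] [0.7 0.4 0.8]
11.89 -103 [-102.6    0.3   34.4] [-0.4  0.2  4.1]
12.28 -91 [-91.    0.3  34.3] [-1.4  0.4  5.1]
12.68 -79 [-79.    0.2  34.3] [-2.5  0.3  6. ]
13.07 -67 [-67.    0.2  34.3] [-2.6  0.8  6.5]
13.46 -55 [-54.9   0.2  34.3] [-2.   1.1  6.6]
13.85 -43 [-42.9   0.2  34.3] [-2.4  0.1  6.9]
14.24 -31 [-30.9   0.2  34.3] [-2.   0.3  7.4]
14.65 -18 [-17.9   0.2  34.3] [-1.8  1.7  7.5]
14.9 -16 [-17.6   0.2  34.4] [-8.  -0.3 11.9]
15.15 -14 [-15.8   0.3  34.4] [-7.9 -0.7 12.9]
15.4 -12 [-13.8   0.3  34.3] [-8.1  0.1 13. ]
15.65 -10 [-11.8   0.3  34.3] [-8.3 -0.9 11.8]
15.9 -8 [-9.7  0.3 34.4] [-8.4  0.1 12.9]
16.15 -6 [-7.7  0.3 34.4] [-7.9  0.2 12.1]
16.4 -4 [-5.7  0.4 34.4] [-8.7  0.2 12.5]
16.65 -2 [-3.7  0.3 34.3] [-7.9 -0.1 12.6]
16.9 0 [-2.2  0.4 34.4] [-9.6  1.3 12.9]
17.15 2 [-1.7  0.6 34.5] [-14.6  -0.3  18.7]
[([0.6088, 0.0862, 0.0515], array([-2.8,  1.4, 51.5]))]
```

View pics/wrist3.png

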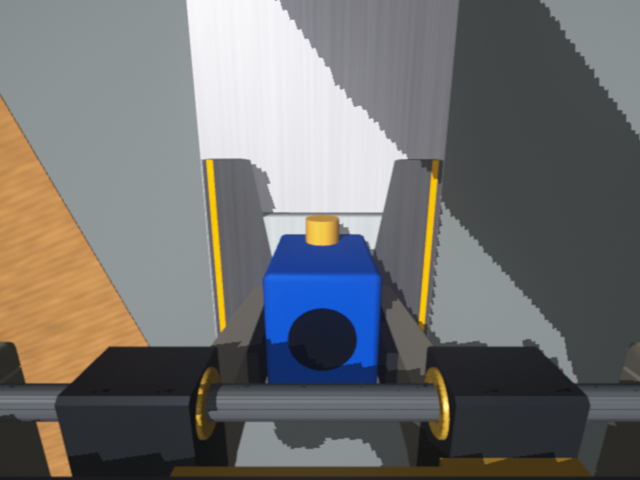

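```bash
python3 - <<'E'
from h import *
for x in [.003,.004,.005,.006]:
    env.movel(way(x,.0343),R(WY),rate=.05); s=env.sense(); f=fway(s['wrist_force']); print(round(s['t'],2),round(x*1e3),inway(s['ee_pos']),f)
    if f[0]<-20: break
p=s['ee_pos'];env.movel([p[0],p[1],.0345],R(WY),rate=.05); s=env.sense();print(inway(s['ee_pos']),fway(s['wrist_force']))
effector.release(); s=env.sense(); print(s['t'],s['gripper_width'],inway(s['ee_pos']),fway(s['wrist_force']))
p=s['ee_pos']; env.movel([p[0],p[1],.2],R(WY),rate=.12)
env.reach([.42,.25,.3],R(WY))
print(env.sense()['t'],env.sense()['wrist_force'].round(1))
for c in ['top','side']:
    p,d=viewer.read_camera(c); cv2.imwrite(f'pics/{c}4.png',p[:,:,::-1])
    for n in ['controller_mid','relay_mid','capacitor_mid']:
        print(c,n,[(np.round(r['at'],3),inway(r['at'])) for r in tip_of(c,n)[:1]])
E
```

```text
17.55 3 [-1.7  0.5 34.5] [-15.8  -0.5  19.9]
17.8 4 [-1.6  0.6 34.4] [-16.7  -1.   21.2]
18.05 5 [-1.5  0.6 34.4] [-19.9  -1.1  23.7]
18.3 6 [-1.3  0.6 34.2] [-22.2  -1.5  24.3]
[-2.1  0.6 34.2] [-3.5  0.1  5.3]
19.4333 0.09206237887846072 [-1.3  0.6 34.5] [-0.1  0.5 -0.6]
22.0167 [-0.1 -0.2  0.7]
top controller_mid [(array([0.611, 0.086, 0.051]), array([-0.3,  2.3, 51.3]))]
top relay_mid [(array([ 0.507, -0.176,  0.034]), array([ -18. , -279.2,   33.6]))]
top capacitor_mid [(array([ 0.47 , -0.371,  0.038]), array([   6.5, -476.7,   38.4]))]
side controller_mid [(array([0.607, 0.087, 0.05 ]), array([-4.8,  1.9, 49.6]))]
side relay_mid [(array([ 0.5  , -0.173,  0.038]), array([ -26.1, -278.9,   37.6]))]
side capacitor_mid [(array([ 0.467, -0.367,  0.038]), array([   2.4, -473.5,   37.8]))]
```

View pics/top4.png

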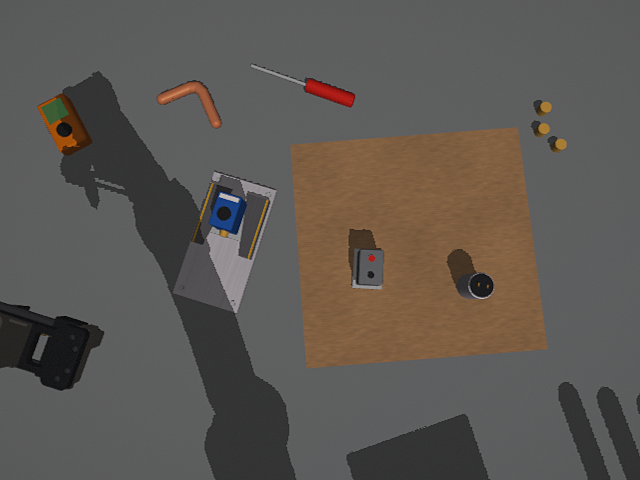

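View pics/side4.png

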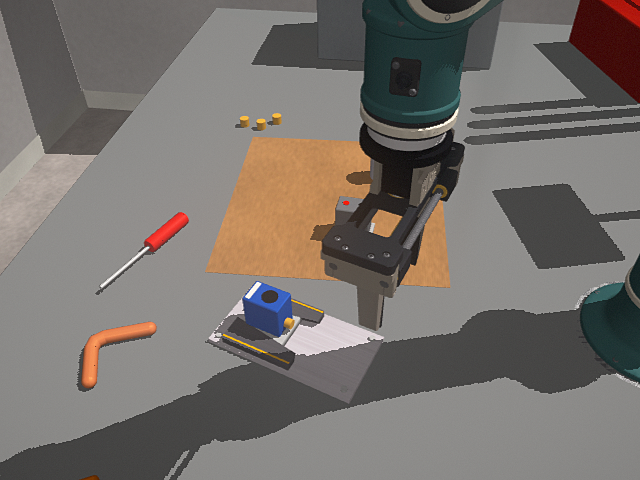

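The top view shows the controller seated between the rails at px (228,212), in line with the way. The relay (370,267) and the can (480,286) haven't moved, and the gripper is clear of everything.

```bash
python3 -c "
from h import *
workorder.finish_job(); print(env.sense()['t'])"
```

```text
the job is handed in; nothing more can be done
the job is handed in; nothing more can be done
```

The blue controller is wedged in the bracket and released, and I handed the job in about 22 s into the 40 s allowed. No verdict is reported, so this rests on my own checks.

**What I did:** I gripped the controller across its y axis at 30 N and set it down flat and centred on the bare plate, 122 mm before home. I then slid it nose first until it wedged. It stopped about 1.5 mm short of my estimate of home, with the push rising to 22 N; that is above the 10–15 N you called ample, but far below the wrist limit. I then relaxed the push, let go and moved the arm clear.

**Last checks:**

| Check | Result |
|---|---|
| Controller along the way, from home | -0.3 mm (top camera), -4.8 mm (side camera) |
| Controller sideways, from home | about 2 mm (both cameras) |
| Controller height | within about 3.5 mm of home |
| Alignment and tilt | looks upright and in line in both pictures; not measured after release |
| Relay box and capacitor | networks place both within 4 mm of the start; pictures show no shift |
| Wrist force after backing off | about 0 N |

The two cameras disagree by 4.5 mm along the way. Each reading is only good to about 4 mm, and both are well inside the 12 mm limit.

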